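# Release a ratchet clamp and move the freed reagent cartridge to its cradle

### The job

Free the white reagent cartridge from the ratchet clamp: press the release button on the tail of the pawl down by feel, never with more than 15 N, and hold it down until the jaw has run all the way back. Then lift the cartridge out and set it gently down, upright and fully home, in the empty cradle, let go, and leave the other things on the bench where they are.

Things in the scene. Friction and masses are not known exactly. Their poses are not given: they have to be found in the camera images.
- clamp: Aluminium ratchet clamp bolted to the bench, base plate 90 x 285 x 8 mm, long side along its y axis, z up; origin on the bench. In its frame (mm): fixed jaw at y -116 to -100, to z 66; cartridge stands on the plate with its centre at x 0, y -70; sliding jaw with a sprung rubber pad on the cartridge's +y side, to z 66; steel ratchet wheel, 60 across, axis along x, at y 45, z 45.
- button_low (a point): Fixed point on the clamp at its x 0, y 140, z 61 mm: the lowest place for the centre of the release button's top. The button is a round steel disc 26 mm across, slightly domed, screwed into the pawl's tail. Its screw sets the top 0 to 22 mm higher than this point; that height is not measured: find it by touch or sight. The pawl pivot beside it reaches z 85.
- pawl: Dark steel sprung pawl, a bar 108 mm long above the wheel, along the clamp's y. Origin at its pivot; button 55 mm from it on +y, nose on -y. Pressing the button lifts the nose: 4 to 6 N at first, 7 to 10 N after 7 to 8 mm, where the wheel lets go; 6 to 8 N holds it; hard stop at 10 mm. Let up before the jaw is back, it catches the next tooth. Over 15 N bends it.
- jaw (a joint): Travel of the sliding jaw in m: 0 as clamped, 0.024 fully back. Once the pawl is off the wheel a damped spring drives it back in about 2 s.
- cartridge_mid (a point): Centre of the white reagent cartridge's body, a block 40 (x) x 60 (y) x 85 mm (z), 0.3 kg, z up; the point is half-way up the block, 42.5 mm above its underside. Two grey caps 20 across and 12 high stand on its top at y -15 and +15. Grip it across its 40 mm width (along its x axis).
- cradle: Fixed grey plastic cradle, an open-topped pocket. Origin on the bench under its centre, z up, long side along y. Pocket 45 (x) x 65 (y) mm, so 2.5 mm clear on each side of the cartridge; floor 5 mm above the bench, walls 5 mm thick, rim at 30 mm; flange 75 x 95 x 4 mm. Cartridge either way round; fully home its centre is 47.5 mm above the bench.
- bottle0: Bystander: reagent bottle, 62 across, 150 high, standing; origin at its underside.
- bottle1: Bystander: reagent bottle, 62 across, 150 high, standing; origin at its underside.
- bottle2: Bystander: reagent bottle, 62 across, 150 high, standing; origin at its underside.
- jar: Bystander: small amber jar, 50 across, 65 high; origin at its underside.
- slide_box: Bystander: flat box 85 x 60 x 32 mm; origin at its underside.
- tip_box: Bystander: clear box 120 x 85 x 50 mm; origin at its underside.

How it is judged:
By the outcome, as a careful person would: the job done as asked, in the order asked, and still so for the second after the job is handed in, with the robot touching nothing.
It also fails if it takes over 72 s, if anything falls off the work surface, if the arm or the gripper's body presses on something with over 40 N, if the wrist force passes 120 N, or if a joint passes its speed limit or range.

### The arm

A 6-joint arm with a two-finger parallel gripper is mounted at the origin on the work surface. World frame = base frame: x ahead of the robot, y to its left, z up, the work surface at z = 0. Lengths are in m, angles in rad, forces in N, time in s.
With the tool pointing down it reaches from about 0.275 to 1 m from the base axis. Payload 8.4 kg.
Tool frame: the origin (TCP) lies on the centre line of the jaws, within the pads' length; the fingertips stand 17 mm ahead of it and the grasp point (between the pads) lies 2 mm behind it (bot.tcp_to_tips is the z of the fingertips in the tool frame, in m); z points along the fingers, y is the line along which they close (so a half turn about z gives the same grasp; the last joint's range is limited). The gripper opens to 85 mm and grips with 20 to 120 N. Pads are 22 mm wide; open, the fingers measure 114 mm over their backs; the gripper's body (76 mm by 85 mm) begins 54 mm behind the grasp point. The pads swing forward as they close: fully open they stand 13 mm farther back than shut.
Start: joints at [-1.298, 0.353, 1.633, -0, 1.155, -0.002], TCP at [0.17, -0.602, 0.248] pointing down, gripper open.
Joint ranges: [-2.63, 2.63], [-0.92, 2.1], [0.06, 2.66], [-1.3, 4.44], [0, 2.69], [-3.02, 3.02]. Speed limits (rad/s): [2.22, 2.22, 2.79, 3.14, 3.14, 3.14].

### API

Orientations are given as a unit quaternion [x, y, z, w].
In Python, from workcell import bot, hand, kinematics, get_obs, vision, hand_in gives the robot as it stands. The module is installed in compiled form; this text tells all that it offers. Calls block until the motion is done:
- bot.reach(position, orientation): joint-space move of the TCP to a pose.
- bot.servo_line(position, ori=None, velocity=0.15): straight line of the TCP; ori=None keeps the orientation; velocity is the mean speed in m/s.
- bot.goto_joints(angles): joint-space move.
- hand.move_gripper(opening, strength=None): finger opening in m; strength is the grip in N (None keeps the last); returns when the fingers have stopped.
- bot.dwell(seconds).
- kinematics.solve_ik(position, orientation): joint angles nearest the present ones, or None.
- get_obs(): the state.
- vision.read_camera(name): name is "side" or "top"; returns a dict with "frame" (400x640x3 uint8, red, green, blue), "intrinsics" (3x3 intrinsics, pixels), "view" (4x4, takes a point from world to camera coordinates). Camera axes: x right, y down, z forward; pixel columns grow to the right and rows downward; lengths in m; the calibration is good to about 2 mm. A picture is of the moment at which its call begins. There is no depth.
A pose or a line that the arm cannot do raises bot.IKError and nothing moves.
- hand_in(): hands the job in; it is judged then, once.
The state is a dict: "time_s": time; "joint_pos": joint angles; "joint_vel": joint speeds; "joint_efforts": joint torques, N m; "position": TCP position; "orientation": TCP orientation; "wrist_force": force on the tool from outside, world axes, zero at the start; "ft_torque": the same for the moment, N m; "gripper_width": finger opening in m; "grip_force": force on a finger pad.
Only numpy, scipy, OpenCV 4.12 (cv2) and the standard library are available. Lean on these libraries where they do the work, as an engineer would, in place of code of your own. Each camera call takes 0.05 s, during which the arm holds its last target. There are 200 camera calls.

## Working session

There is one attempt and no reset: what is moved stays moved. The work goes in short steps, each a Python script; the robot and the scene stay as the last script left them, time stands still between calls to the robot, and variables do not carry over. Pictures are saved under pics/ and viewed, at most 10 in all, crops included, and the job is handed in when it is done.

```bash
mkdir -p pics; python3 - <<'E'
from workcell import *
import cv2,numpy as np,pickle
d={}
for n in("top","side"):
    r=vision.read_camera(n);d[n]=r
    cv2.imwrite(f"pics/{n}0.png",r["frame"][:,:,::-1])
    print(n,r["intrinsics"].tolist(),np.round(r["view"],4).tolist())
pickle.dump(d,open("d0.pkl","wb"))
o=get_obs();print(o["time_s"],o["wrist_force"],o["orientation"],bot.tcp_to_tips)
E
```

```text
top [[371.67507959291123, 0.0, 318.1896478171335], [0.0, 371.67507959291123, 197.94789415172747], [0.0, 0.0, 1.0]] [[-0.0188, -0.9998, -0.0027, 0.0351], [-0.9871, 0.0189, -0.1589, 0.5686], [0.1589, -0.0004, -0.9873, 1.171], [0.0, 0.0, 0.0, 1.0]]
side [[429.0157308516979, 0.0, 325.1634986827081], [0.0, 429.0157308516979, 200.58247557890238], [0.0, 0.0, 1.0]] [[0.9593, -0.2823, -0.0068, -0.5307], [-0.1774, -0.5836, -0.7924, 0.1605], [0.2198, 0.7614, -0.61, 0.9262], [0.0, 0.0, 0.0, 1.0]]
0.1 [ 0.98432202 -0.82456085 -0.366811  ] [ 9.90576417e-01  1.36959761e-01 -9.24078696e-05 -6.14380524e-04] 0.017
```

View pics/top0.png

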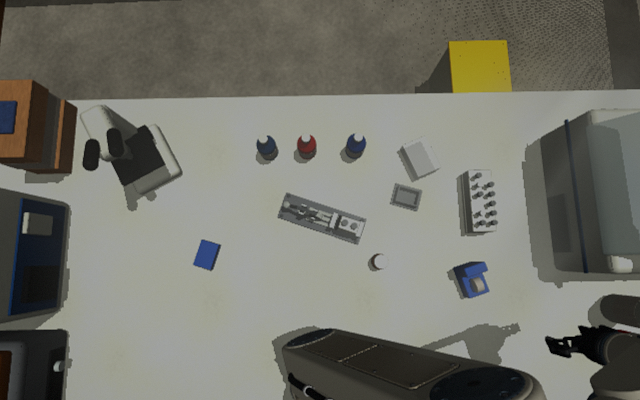

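View pics/side0.png

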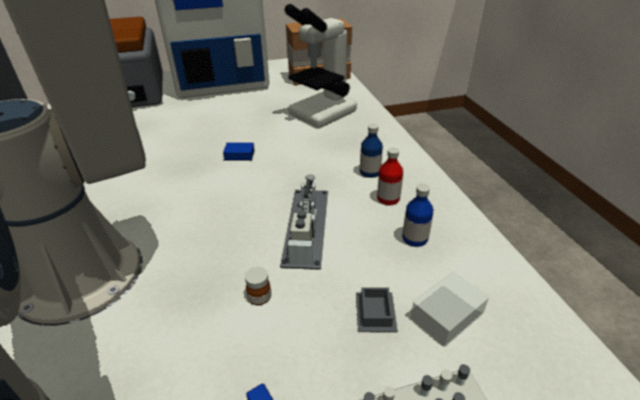

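The top view shows the clamp at about (322,218) with the cartridge at its right end (350,225), and the cradle at (406,196). In the side view the clamp is at (305,228) and the cradle at (376,307). I'll enlarge both.

```bash
python3 - <<'E'
import cv2,pickle
d=pickle.load(open("d0.pkl","rb"))
a=d["top"]["frame"][172:252,270:430,::-1]
cv2.imwrite("pics/topc.png",cv2.resize(a,None,fx=5,fy=5,interpolation=cv2.INTER_CUBIC))
a=d["side"]["frame"][170:335,270:400,::-1]
cv2.imwrite("pics/sidec.png",cv2.resize(a,None,fx=3.6,fy=3.6,interpolation=cv2.INTER_CUBIC))
E
```

```text
(no output)
```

View pics/topc.png

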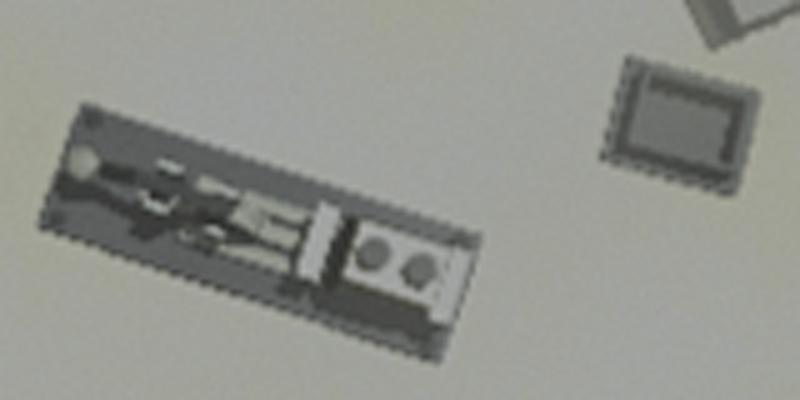

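View pics/sidec.png

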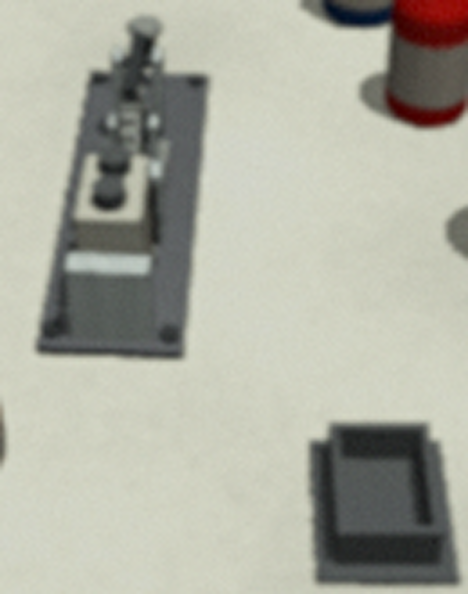

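```bash
cat > geo.py <<'E'
import numpy as np,pickle
from scipy.optimize import least_squares
d=pickle.load(open("d0.pkl","rb"))
CR={"top":(270,172,5.),"side":(270,170,3.6)}
def unc(n,p):
    a,b,s=CR[n];p=np.atleast_2d(p);return (p+.5)/s-.5+[a,b]
def proj(n,P):
    c=d[n];q=np.c_[np.atleast_2d(P),np.ones(len(np.atleast_2d(P)))]@c["view"].T
    q=q[:,:3]@c["intrinsics"].T;return q[:,:2]/q[:,2:]
def tf(p,L):
    L=np.atleast_2d(L);c,s=np.cos(p[2]),np.sin(p[2])
    return np.c_[p[0]+c*L[:,0]-s*L[:,1],p[1]+s*L[:,0]+c*L[:,1],L[:,2]]
E
python3 - <<'E'
from geo import *
def corners(a,b,z):return np.array([[a,b,z],[-a,b,z],[-a,-b,z],[a,-b,z]])
K=corners(.045,.1425,.008);F=corners(.0375,.0475,.004);R=corners(.0275,.0375,.03)
sets={"clamp":[("top",K,[(82,102),(40,232),(438,363),(482,234)]),("side",K,[(210,76),(92,72),(38,347),(183,351)])],
"cradle":[("top",F,[(630,55),(602,160),(738,197),(762,90)]),("side",F,[(440,440),(310,441),(318,576),(458,576)]),("side",R[:2],[(428,424),(330,424)])]}
for k,S in sets.items():
    for only in (None,"top","side"):
        f=lambda p:np.concatenate([(proj(n,tf(p,L))-unc(n,u)).ravel() for n,L,u in S if only in(None,n)])
        r=least_squares(f,[.53,0 if k=="clamp" else -.2,-.25]);print(k,only,r.x.round(4),"rms px",np.sqrt(np.mean(r.fun**2)).round(2))
        if only is None and k=="clamp":c=r.x
f=lambda P:np.concatenate([(proj("top",P)-unc("top",(82,163))).ravel(),(proj("side",P)-unc("side",(146,24))).ravel()])
r=least_squares(f,[.57,.1,.07]);print("button",r.x,r.fun,"low pt",tf(c,[0,.14,.061]))
for n,u in(("top",[(373,252),(419,270)]),("side",[(112,148),(109,180)])):
    print(n,"caps seen",unc(n,u).tolist(),"pred",proj(n,tf(c,[[0,-.055,.105],[0,-.085,.105]])).tolist())
E
```

```text
clamp None [ 0.5087  0.013  -0.3431] rms px 0.68
clamp top [ 0.5071  0.0145 -0.3388] rms px 0.51
clamp side [ 0.5095  0.0116 -0.3469] rms px 0.51
cradle None [ 0.5754 -0.2739 -0.2972] rms px 0.58
cradle top [ 0.5746 -0.2737 -0.2888] rms px 0.24
cradle side [ 0.5756 -0.2739 -0.2991] rms px 0.7
button [0.54979289 0.1278758  0.06391271] [ 0.07775004 -0.6080523  -0.48189364  0.09492301] low pt [[0.55578639 0.14487935 0.061     ]]
top caps seen [[344.2, 222.0], [353.4, 225.6]] pred [[339.0711532720263, 219.7892335946898], [348.3413994828032, 222.88317430365476]]
side caps seen [[300.75, 210.75], [299.9166666666667, 219.63888888888889]] pred [[302.25129259135343, 206.496347675417], [300.8603334395146, 215.20473972461744]]
```

The plate evidently isn't centred on the clamp's origin, since the caps and the button are both about 15 mm towards -y. I'll refit with that offset and the button height as unknowns.

```bash
python3 - <<'E'
from geo import *
def corners(a,b,z):return np.array([[a,b,z],[-a,b,z],[-a,-b,z],[a,-b,z]])
K=corners(.045,.1425,.008)
C=np.array([[0,-.055,.105],[0,-.085,.105]])
def f(p):
    B=np.array([[0,.14,.061+p[4]]]);o=[0,p[3],0];r=[]
    for n,k,c,b in(("top",[(82,102),(40,232),(438,363),(482,234)],[(373,252),(419,270)],(82,163)),("side",[(210,76),(92,72),(38,347),(183,351)],[(112,148),(109,180)],(146,24))):
        for L,u in((K+o,k),(C,c),(B,b)):r.append((proj(n,tf(p,L))-unc(n,u)).ravel())
    return np.concatenate(r)
r=least_squares(f,[.51,.013,-.34,0,.01]);p=r.x
print(p.round(4));print(r.fun.reshape(-1,2).round(2).tolist())
print("low",tf(p,[0,.14,.061]),"cart",tf(p,[0,-.07,.0505]))
E
```

```text
[ 0.5027 -0.0023 -0.3449  0.0165  0.0017]
[[0.21, -0.35], [-0.35, -1.28], [1.15, -0.03], [0.54, 0.1], [-0.1, -0.34], [-0.02, -0.83], [-0.37, -0.63], [-0.42, -1.02], [-0.93, -0.88], [-1.09, -0.25], [-0.07, 0.22], [0.49, 0.46], [-0.14, 0.53], [-0.52, 0.14]]
low [[0.55007063 0.12943235 0.061     ]] cart [[ 0.47905929 -0.06819707  0.0505    ]]
```

```bash
cat >> geo.py <<'E'
CL=np.array([.5027,-.0023,-.3449]);CRD=np.array([.5754,-.2739,-.2972])
def down(yaw):
    h=(yaw+np.pi/2)/2;return [np.cos(h),np.sin(h),0,0]
E
python3 - <<'E'
from geo import *
from workcell import *
hand.move_gripper(0.0,20)
b=tf(CL,[0,.141,0])[0];q=down(CL[2])
bot.reach([b[0],b[1],.20],q)
o=get_obs();print(o["time_s"],o["position"],o["joint_pos"],o["gripper_width"])
bot.servo_line([b[0],b[1],.118],velocity=.1)
bot.dwell(.3)
F=lambda:np.mean([(bot.dwell(.01),get_obs()["wrist_force"])[1] for _ in range(4)],0)
f0=F();z=.118;log=[]
while z>.068:
    z-=.0015;bot.servo_line([b[0],b[1],z],velocity=.03)
    f=F()-f0;log.append((round(z,4),round(get_obs()["position"][2],4),f.round(1).tolist()))
    if f[2]>1.5:break
print(get_obs()["time_s"],f0,log[-4:])
r=vision.read_camera("side");import cv2
cv2.imwrite("pics/contact.png",cv2.resize(r["frame"][150:290,240:400,::-1],None,fx=4,fy=4))
E
```

```text
3.775 [0.55059887 0.12971812 0.20004732] [ 2.28809330e-01  3.13433272e-01  1.80848482e+00 -1.74679906e-04
  1.01957881e+00  5.74800628e-01] 8.596592045965245e-05
11.3083 [-0.28651756  0.00780704 -0.24801007] [(0.0895, np.float64(0.0894), [0.4, -0.6, 0.1]), (0.088, np.float64(0.0879), [0.9, 0.1, 0.4]), (0.0865, np.float64(0.0864), [0.4, 0.3, 0.5]), (0.085, np.float64(0.0853), [-0.3, -0.2, 4.5])]
```

View pics/contact.png

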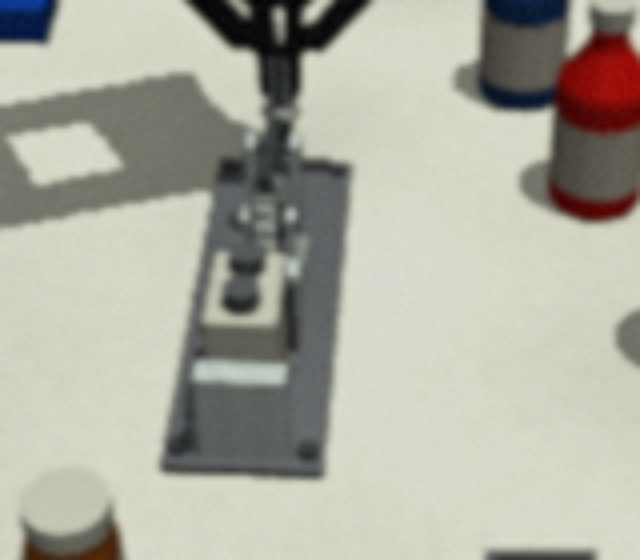

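The fingertips rest on the button (about pixel (280,110) of the crop), with the clamp still shut. Contact was at TCP z of about 0.0855, so the button is about 7 mm up. Next I press in small steps.

```bash
python3 - <<'E'
from geo import *
from workcell import *
import cv2
f0=-.248;p=get_obs()["position"];b=tf(CL,[0,.141,0])[0]
F=lambda:np.mean([(bot.dwell(.01),get_obs()["wrist_force"][2])[1] for _ in range(3)])-f0
z=.085;log=[];mx=0
while True:
    z-=.0005;bot.servo_line([b[0],b[1],z],velocity=.02)
    f=F();a=get_obs()["position"][2];log.append((round(float(a)*1e3,2),round(float(f),1)));mx=max(mx,f)
    if f>11.5 or a<.0768 or z<.074:break
print(log);t=get_obs()["time_s"];h=[]
for i in range(8):
    bot.dwell(.4);h.append(round(float(F()),1))
print(t,get_obs()["time_s"],get_obs()["position"],h)
r=vision.read_camera("side")
cv2.imwrite("pics/hold.png",cv2.resize(r["frame"][150:290,240:400,::-1],None,fx=4,fy=4))
E
```

```text
[(84.91, 7.1), (84.43, 7.3), (83.94, 7.1), (83.42, 7.5), (83.01, 8.8), (82.48, 8.4), (81.95, 7.7), (81.52, 9.2), (80.94, 8.3), (80.44, 7.8), (79.96, 8.7), (79.43, 9.1), (78.9, 8.2), (78.27, 6.4), (77.78, 7.2), (77.31, 7.5), (76.81, 8.0), (76.34, 7.7)]
16.3083 19.7083 [0.55024724 0.12963225 0.07635726] [8.3, 8.7, 8.3, 8.6, 9.0, 8.7, 8.5, 7.9]
```

View pics/hold.png

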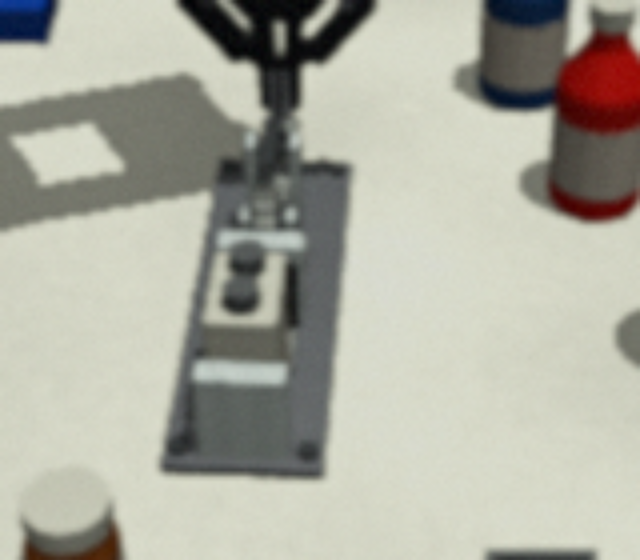

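The jaw has run back: its white bar is now at crop (262,240), clear of the cartridge, and the force dropped at about 7.5 mm of press. Next I let the button up, then grip and lift the cartridge and carry it over the cradle.

```bash
python3 - <<'E'
from geo import *
from workcell import *
import cv2,pickle
p=get_obs()["position"]
bot.servo_line([p[0],p[1],.20],velocity=.1)
hand.move_gripper(.085,40)
c=tf(CL,[0,-.07,0])[0];q=down(CL[2])
bot.servo_line([c[0],c[1],.20],ori=q,velocity=.2)
bot.servo_line([c[0],c[1],.070],velocity=.08)
print("f",get_obs()["wrist_force"])
hand.move_gripper(.03,40)
o=get_obs();print(o["time_s"],o["gripper_width"],o["grip_force"],o["wrist_force"])
bot.servo_line([c[0],c[1],.19],velocity=.08)
o=get_obs();print("lifted",o["gripper_width"],o["wrist_force"])
bot.servo_line([CRD[0],CRD[1],.14],ori=down(CRD[2]),velocity=.12)
bot.dwell(.3)
o=get_obs();print(o["time_s"],o["position"],o["gripper_width"],o["wrist_force"])
d={n:vision.read_camera(n) for n in("top","side")};pickle.dump(d,open("d1.pkl","wb"))
a=cv2.resize(d["top"]["frame"][150:240,360:460,::-1],(400,360),interpolation=cv2.INTER_CUBIC)
b=cv2.resize(d["side"]["frame"][215:340,320:430,::-1],None,fx=4,fy=4,interpolation=cv2.INTER_CUBIC)
cv2.imwrite("pics/over_side.png",b);cv2.imwrite("pics/over_top.png",a)
E
```

```text
f [-0.29362376 -0.75968199  0.94113266]
25.3833 0.0397509730237572 40.419893860816956 [-2.13807148  0.22737993  5.40702105]
lifted 0.039810087155741365 [ 0.1627509   0.16637155 -3.46712813]
29.425 [ 0.57541126 -0.27378208  0.1400789 ] 0.039430965260462664 [-0.44124001 -0.21667794 -3.94333211]
```

View pics/over_side.png

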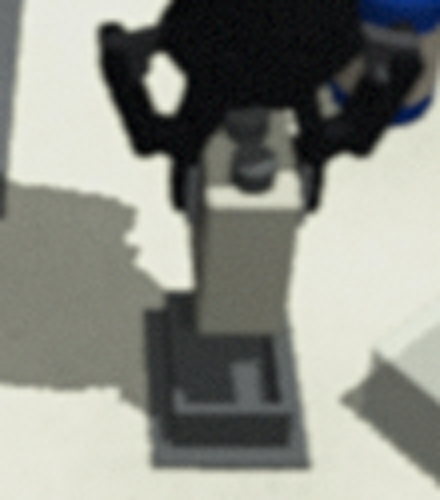

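The cartridge hangs upright in the grip, its near lower corners at crop (198,332) and (282,335). The cradle is below it, near rim corners at (175,413) and (292,413). I'll compute the relative offset.

```bash
python3 - <<'E'
from geo import *
CR["s2"]=(320,215,4.)
c=lambda L,u:(unc("s2",u)-proj("side",tf(CRD,L))).round(2).tolist()
print("cart",c([[-.02,-.03,.078],[.02,-.03,.078],[-.02,-.03,.163],[.02,-.03,.163]],[(198,332),(283,335),(203,210),(303,208)]))
print("flange",c([[-.0375,-.0475,.004],[.0375,-.0475,.004],[-.0375,.0475,.004]],[(152,460),(310,463),(146,311)]))
print("rim",c([[-.0275,-.0375,.03],[.0275,-.0375,.03],[-.0225,-.0325,.03],[.0225,-.0325,.03]],[(170,415),(292,416),(175,400),(284,402)]))
print("px per cm x,y",np.diff(proj("side",tf(CRD,[[0,0,.03],[.01,0,.03],[0,.01,.03]])),axis=0).round(2).tolist())
E
```

```text
cart [[0.8, 0.05], [-0.19, 0.71], [-0.71, 2.65], [0.45, 2.07]]
flange [[0.16, -1.1], [-0.42, -0.56], [0.91, 1.04]]
rim [[-1.02, 0.71], [-0.21, 0.82], [-2.3, -0.84], [0.79, -0.45]]
px per cm x,y [[5.2, 0.02], [-5.63, -4.12]]
```

View pics/over_top.png

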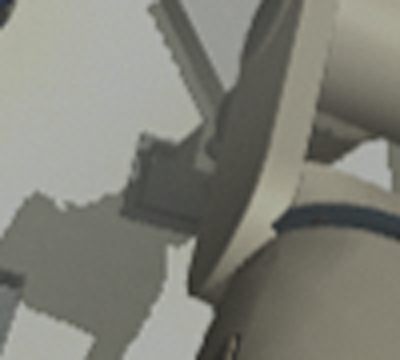

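The offset is within about 1 mm (cartridge perhaps 1 mm towards -y). The top view is blocked by the arm. I'll descend under force guard, searching in small offsets if the cartridge lands on the rim.

```bash
python3 - <<'E'
from geo import *
from workcell import *
F=lambda:np.mean([(bot.dwell(.01),get_obs()["wrist_force"])[1] for _ in range(4)],0)
q=down(CRD[2])
at=lambda o,z,v:bot.servo_line([*tf(CRD,[o[0],o[1],0])[0][:2],z],ori=q,velocity=v)
offs=[(0,.0007),(0,-.0013),(0,.0027),(.0015,.0007),(-.0015,.0007),(.002,.003),(-.002,.003)]
at(offs[0],.100,.08);bot.dwell(.2);f0=F();ok=False
for o in offs:
    at(o,.096,.05);z=.096;hit=False
    while z>.063:
        z-=.001;at(o,z,.03);f=F()-f0
        if f[2]>3:hit=True;break
    print(o,"stop z",round(z,4),f.round(1),get_obs()["position"].round(4),get_obs()["time_s"])
    if z<.073:ok=True;break
    if get_obs()["time_s"]>50:break
E
```

```text
(0, 0.0007) stop z 0.067 [-0.3  0.8  4.6] [ 0.5758 -0.2733  0.0673] 38.875
```

It touched down at exactly the home height with almost no side force. I'll release, retreat and check.

```bash
python3 - <<'E'
from geo import *
from workcell import *
import cv2
hand.move_gripper(.058)
p=get_obs()["position"]
bot.servo_line([p[0],p[1],.20],velocity=.1)
bot.reach([.40,-.45,.26],down(CRD[2]-.3))
bot.dwell(.3);o=get_obs();print(o["time_s"],o["wrist_force"],o["gripper_width"])
r=vision.read_camera("side")["frame"];t=vision.read_camera("top")["frame"]
a=cv2.resize(r[130:400,220:500,::-1],(560,540));b=cv2.resize(t[130:280,250:500,::-1],(240,144))
b=cv2.copyMakeBorder(b,0,540-144,0,0,cv2.BORDER_CONSTANT)
cv2.imwrite("pics/end.png",np.hstack([a,b]))
E
```

```text
41.9833 [ 0.61293286  0.75622877 -0.23954168] 0.05785673455417318
```

View pics/end.png

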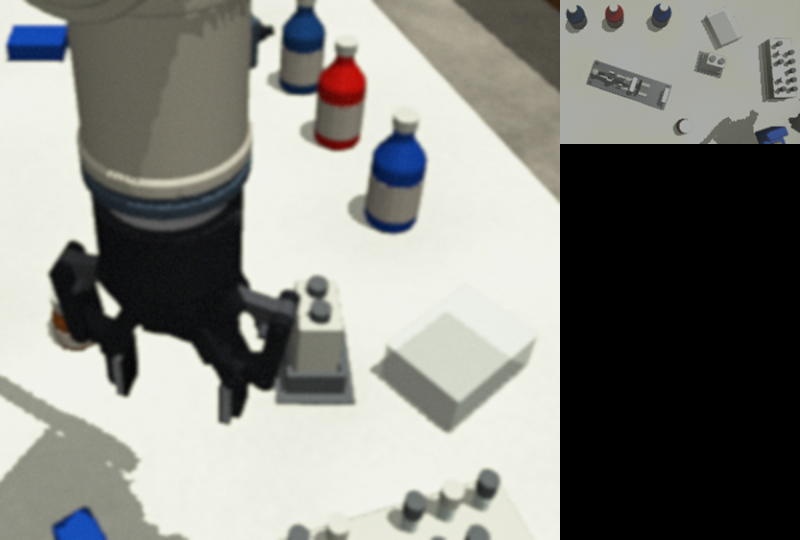

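The cartridge stands upright and seated in the cradle at about (318,345). The jaw is back, the bystanders are where they were, and the arm is clear.

```bash
python3 -c "
from workcell import *
print(hand_in())"
```

```text
the job is handed in; nothing more can be done
None
```

The cartridge is out of the clamp and standing upright, fully home, in the cradle; the highest button force I read was about 9 N, nothing else on the bench appears to have moved, and I handed the job in at about 42 s.

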